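Unclamp the drilled bracket and hold it up to the inspection camera

TASK

Unlock the hold-down strap of the blue drilling jig by turning its black T-bar knob about a quarter turn anticlockwise (seen from above), pull the strap back by its upright black handle until it stops, so that its nose is clear of the bracket, and lift the aluminium corner bracket out of the jig. Then hold the bracket up in front of the inspection camera: foot down and level, the bored face looking squarely into the lens, the bore on the lens axis and 110 mm in front of the lens glass. Finish while still holding it there, steady in the air; do not touch the camera or its stand, and leave the tools and other things on the bench where they are.

Things in the scene. Friction and masses are not known exactly. Their poses are not given: they have to be found in the camera images.
- jig: Blue fixed jig plate, 80 (x) x 230 (y) x 12 mm. Origin under the clamp knob's axis at bench height; z up, +y is the way the strap is pulled back (from bracket to handle). The bracket's foot lies on the plate, 12 mm above the bench, between two guides 4 mm high (1 mm play); an end stop 24 mm wide, 32 mm above the bench, stands behind the bored face.
- knob (a joint): Black T-bar knob on the jig's origin axis: bar 58 x 11 x 16 mm, 53.5 to 69.5 mm above the bench, on a 10 mm neck. In rad: 0 to 0.15 at the start (locked; at 0 the bar lies along the jig's x), grows anticlockwise from above, stops at 1.5; takes about 0.1 N m and stays where left. A lug below it blocks the strap until the knob is past about 0.9; best 1.2 or more.
- strap (a joint): Dark steel slotted hold-down strap, 32 mm wide, 10 mm thick, under the knob. In m along the jig's +y: 0 as found (nose 16 mm over the bracket's foot; locked it has 2 mm of play), 0.032 pulled back to its stop. With the knob unlocked it slides with about 2 N and stays where it is left.
- strap_handle (a point): Middle of the strap's upright black cylindrical handle, 16 mm diameter, 28.5 to 64.5 mm above the bench, on the jig's centre line, 78 mm from the knob's axis while clamped. Moves with the strap.
- bracket: Loose aluminium L bracket, 55 to 115 g. Origin: middle of the lower edge of its bored face; z up the flange, -y out of the bored face, +y along the foot (to y = 52 mm, 6 mm thick). Flange 36 mm wide (x), 60 mm high, 6 mm thick, 12 mm bore. In the jig its axes match the jig's and its top is 72 mm above the bench. Grip it from above across the 36 mm width near the top: the face stays in view.
- bore (a point): Centre of the 12 mm bore on the bored face of the bracket, 32 mm above the underside of its foot; axes as the bracket's.
- camera: Inspection camera head on the post of its stand: grey body 52 x 50 x 50 mm, black lens, white ring light 66 mm in diameter, lens axis level, 150 to 190 mm above the bench. Its +y is the way it looks (out of the lens), z is up. Origin on the lens axis, 94 mm behind the lens glass. Not to be touched.
- stand: Stand of the camera: dark steel foot 100 x 110 x 14 mm, upright post 234 mm high. Do not touch. Origin under the camera's, at bench top; axes as the camera's. Beyond it, tall wall shelves fill all behind the line (robot frame) x 0.15, y 0.90 to x 0.55, y 0.19 and on the same way: keep the arm on the robot's side. At the right a tall tester's face runs from about x 0.36, y -0.41 to x 0.51, y -0.82.
- lens (a point): Centre of the lens glass; axes as camera.
- focus (a point): The camera's point of focus: on the lens axis, 110 mm in front of the lens glass; axes as camera. The bore is to be held here, with the bracket's -y pointing to the lens (the bracket's axes parallel to the camera's).
- grease_pot: Bystander: low grey pot with a ribbed lid, 57 mm diameter, 32 mm high; origin under its centre.
- oil_dropper: Bystander: small brown bottle with a red spout, 30 mm diameter, 104 mm high; origin under its centre.
- jar: Bystander: clear jar of wooden studs with a grey lid, 58 mm diameter, 70 mm high; origin under its centre.
Mind the look-alikes: they are no part of the job. What is meant by the bracket is not orange, and is the smaller of those in its own colour.

How it is judged:
On the way, in this order (a step that is already met when the one before it is completed fails the run):
1. the knob is turned to unlock while the strap is still in place (value of joint knob above 0.9 rad and value of joint strap below 0.008 m), for 0.1 s.
2. the strap is pulled back clear of the bracket, which still lies in the jig (value of joint strap above 0.024 m and z of bracket in the frame of jig below 0.03 m), for 0.1 s.
3. the bracket is lifted clear of the jig (z of bracket in the frame of jig above 0.05 m and contact force between bracket and jig below 0.05 N), for 0.1 s.
At the end, for the whole second after the job is handed in: Bracket held still in the air by the gripper alone, bore within 12 mm of the lens axis (sideways, height), 95 to 125 mm before the lens glass, upright and bored face to the lens within 0.14 rad; strap still back (over 22 mm); bystanders within 20 mm of their start (contact force between the fingers and bracket above 1 N and height (world z) of bracket above 0.1 m and contact force between bracket and stand below 0.05 N and contact force between bracket and jig below 0.05 N and x of bore in the frame of focus between -0.012 and 0.012 m and y of bore in the frame of focus between -0.015 and 0.015 m and z of bore in the frame of focus between -0.012 and 0.012 m and angle between bracket's own z axis and vertical below 0.14 rad and angle between the y axis of bracket and the y axis of camera, either way round below 0.14 rad and y of lens in the frame of bracket below -0.05 m and linear speed of bracket below 0.02 m/s and angular speed of bracket below 0.2 rad/s and value of joint strap above 0.022 m and distance of each of grease_pot, oil_dropper, jar from where it was at the start of the episode below 0.02 m); the arm keeps its last pose, push and grip.
It fails at once if the camera or its stand is touched (contact force between anything else and stand above 1 N).
It fails at once if a bystander is pushed away or knocked over (distance of any of grease_pot, oil_dropper, jar from where it was at the start of the episode above 0.03 m).
It also fails if it takes over 64 s, if anything falls off the work surface, if the arm or the gripper's body presses on something with over 40 N, if the wrist force passes 120 N, or if a joint passes its speed limit or range.

ROBOT

A 6-joint arm with a two-finger parallel gripper is mounted at the origin on a cart in front of the work surface, level with it; the furniture and walls round the work are solid. World frame = base frame: x ahead of the robot, y to its left, z up, the work surface at z = 0. Lengths are in m, angles in rad, forces in N, time in s.
With the tool pointing down it reaches from about 0.35 to 0.775 m from the base axis. Payload 5.5 kg.
Tool frame: the origin (TCP) lies at the very end of the fingers, on their centre line; the grasp point (between the pads) lies 19 mm behind it; z points along the fingers, y is the line along which they close (so a half turn about z gives the same grasp; the last joint's range is limited). The gripper opens to 85 mm and grips with 20 to 120 N. Pads are 22 mm wide; open, the fingers measure 114 mm over their backs; the gripper's body (76 mm by 85 mm) begins 54 mm behind the grasp point. The pads swing forward as they close: fully open they stand 13 mm farther back than shut.
Start: joints at [0.965, 0.313, 0.046, 1.304, 0, 1.431], TCP at [0.258, 0.514, 0.231] pointing down, gripper open.
Joint ranges: [-2.76, 2.76], [-0.86, 1.69], [-1.03, 1.26], [-2.2, 2.34], [-1.47, 1.5], [-3.14, 3.14]. Speed limits (rad/s): [2.57, 2.57, 3.14, 3.14, 3.14, 3.14].

INTERFACE

Orientations are given as a unit quaternion [w, x, y, z].
In Python, from workcell import env, imaging, ticket gives the robot as it stands. The module is installed in compiled form; this text tells all that it offers.
- The arm moves only by the tool apply_moves, never from a script. Its argument "rows" is a list of rows, each an object with "xyz": the shift along the tool's x, y, z in mm, a list of three; "turn": the turn, a rotation vector about the tool's x, y, z in rad, a list of three; "grip": the opening, from 0 (shut) to 1 (fully open). A call has 1 to 12 rows; each row is the pose to reach, as a shift and turn from the pose commanded when the call began, along the tool's axes at that moment; what a row does not reach only later rows make up. A row lasts 1/12 s, in which the tool goes at most 41.7 mm and 7.16 degrees, less where a joint would pass 70% of its speed; a pose out of reach is approached as far as the arm can. A call with a gripper value outside its range is refused whole. The fingers move at their own pace and stop on an object; "force" is the grip in N (left out, the last holds). Time passes only in rows, so rows that repeat a pose let the fingers close. It gives the time, the measured TCP pose, the force, the opening and the grip force at its end, in the units of the state.
- env.get_state(): the state, without advancing time (a new reading comes with each control period).
- imaging.read_camera(name): name is "side" or "top" or "wrist"; returns a dict with "color" (400x640x3 uint8, blue, green, red), "z_map" (400x640 float32, m along the optical axis (not along the pixel's ray), 0 where there is no reading), "camera_matrix" (3x3 intrinsics, pixels), "k1" (the pictures are not rectified: a ray, as slopes to the right and down, at radius r is drawn at 1 + k1 r^2 times it, then the intrinsics apply), "view" (4x4, takes a point from world to camera coordinates). Camera axes: x right, y down, z forward; pixel columns grow to the right and rows downward; lengths in m; the calibration is good to about 2 mm. A picture is of the moment at which its call begins.
- ticket.hand_in(): hands the job in; it is judged then, once.
The state is a dict: "clock": time; "joint_pos": joint angles; "qvel": joint speeds; "tau": joint torques, N m; "tcp_pos": TCP position; "orientation": TCP orientation; "wrist_force": force on the tool from outside, world axes, zero at the start; "ft_torque": the same for the moment, N m; "finger_gap": finger opening in m; "grip_force": force on a finger pad.
Only numpy, scipy, OpenCV 4.12 (cv2) and the standard library are available. Lean on these libraries where they do the work, as an engineer would, in place of code of your own. Each camera call takes 0.05 s, during which the arm holds its last target. There are 200 camera calls.

## Working session

There is one attempt and no reset: what is moved stays moved. The work goes in short steps, Python scripts to look and compute and a tool call to move; the robot and the scene stay as the last step left them, time stands still between calls to the robot, and variables do not carry over. Pictures are saved under pics/ and viewed, at most 10 in all, crops included, and the job is handed in when it is done.

Besides the shell and the picture viewer there is one more tool, called after ">>>" by a JSON object that holds its "name" and its "arguments", one argument or row to a line. apply_moves: Moves the arm, as the interface text tells. Its arguments: {"type":"object","properties":{"rows":{"type":"array"},"force":{"type":"number"}},"required":["rows"]}

```bash
mkdir -p pics; cat > h.py <<'E'
import numpy as np, cv2, pickle
from workcell import env, imaging, ticket
from scipy.spatial.transform import Rotation as R
def grab(n):
    d=imaging.read_camera(n); pickle.dump(d,open(f'{n}.pkl','wb')); return d
def load(n): return pickle.load(open(f'{n}.pkl','rb'))
def rays(d,uv):
    uv=np.atleast_2d(np.float64(uv)); K=d['camera_matrix']
    p=(uv-[K[0,2],K[1,2]])/[K[0,0],K[1,1]]; q=p.copy()
    for _ in range(20): q=p/(1+d['k1']*(q**2).sum(1,keepdims=True))
    return np.c_[q,np.ones(len(q))]
def onplane(d,uv,z):
    r=rays(d,uv)@d['view'][:3,:3]; c=-d['view'][:3,:3].T@d['view'][:3,3]
    return c+r*((z-c[2])/r[:,2])[:,None]
def bydepth(d,uv):
    uv=np.atleast_2d(uv).astype(int); z=d['z_map'][uv[:,1],uv[:,0]]
    return (rays(d,uv)*z[:,None]-d['view'][:3,3])@d['view'][:3,:3]
def proj(d,P):
    c=np.atleast_2d(P)@d['view'][:3,:3].T+d['view'][:3,3]; q=c[:,:2]/c[:,2:]
    q=q*(1+d['k1']*(q**2).sum(1,keepdims=True)); K=d['camera_matrix']
    return q*[K[0,0],K[1,1]]+[K[0,2],K[1,2]]
def tool(P):  # world point in tool axes, mm from tcp
    s=env.get_state(); w,x,y,z=s['orientation']
    return R.from_quat([x,y,z,w]).inv().apply(np.array(P)-s['tcp_pos'])*1000
def axes():
    w,x,y,z=env.get_state()['orientation']; return R.from_quat([x,y,z,w]).as_matrix()
E
python3 - <<'E'
from h import *
a=grab('top');b=grab('side')
for n,d in(('top',a),('side',b)):
    cv2.imwrite(f'pics/{n}0.png',d['color']); print(n,-d['view'][:3,:3].T@d['view'][:3,3],d['view'][2,:3],(d['z_map']>0).mean())
print(env.get_state()); print(axes())
E
```

```text
top [ 0.4048702  -0.05488079  1.11346212] [ 0.11306512 -0.01504536 -0.99347366] 0.99591015625
side [-0.54778768  0.66427709  0.75303439] [ 0.746369   -0.49401617 -0.44596115] 0.99576953125
{'clock': 0.1, 'joint_pos': array([ 9.65375729e-01,  3.13927676e-01,  4.50858070e-02,  1.30360216e+00,
       -6.67720305e-06,  1.43120562e+00]), 'qvel': array([-0.00061588, -0.00271391,  0.00322341,  0.00011332, -0.00182116,
        0.00146382]), 'tau': array([ 3.30869669e-03, -4.81724739e+01,  2.99244297e+01,  1.27232244e-02,
       -6.12024223e-05,  1.29814751e-05]), 'tcp_pos': array([0.25801104, 0.51334878, 0.23049392]), 'orientation': array([-2.96730493e-04,  2.30814652e-01,  9.72997388e-01, -7.68563063e-04]), 'wrist_force': array([-0.49453032, -0.30742502,  0.37443574]), 'ft_torque': array([ 0.01125721,  0.04347708, -0.04407026]), 'grip_force': 0.0, 'finger_gap': 0.08520895548919374}
[[-8.93449016e-01  4.49163652e-01 -9.32227221e-04]
 [ 4.49164564e-01  8.93448011e-01 -1.35864021e-03]
 [ 2.22644757e-04 -1.63259920e-03 -9.99998643e-01]]
```

View pics/top0.png

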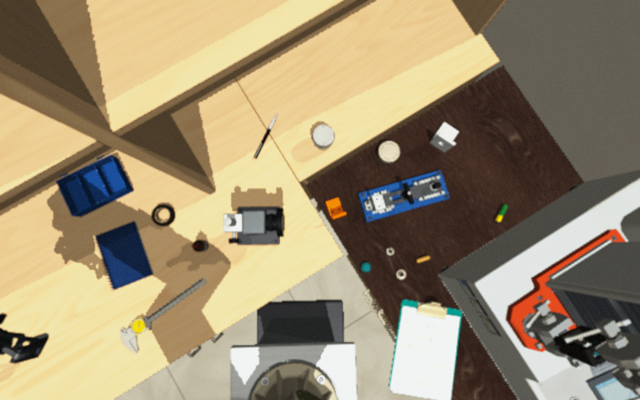

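View pics/side0.png

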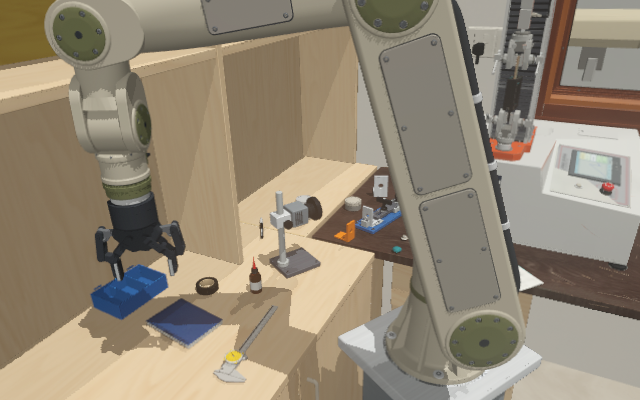

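Top view: the blue jig is at (404,196), with a small bracket at its left end (377,202), the knob around (408,192) and the handle further right. The inspection camera is at (255,224), looking right. The brackets are orange (335,208), larger aluminium (446,136) and the smaller aluminium one in the jig (377,202). The one in the jig fits. I'll enlarge it to confirm.

```bash
python3 - <<'E'
from h import *
a=load('top'); c=a['color']
u0,v0,w,h=310,110,160,120
cv2.imwrite('pics/crop1.png',cv2.resize(c[v0:v0+h,u0:u0+w],None,fx=5,fy=5,interpolation=cv2.INTER_CUBIC))
hsv=cv2.cvtColor(c,cv2.COLOR_BGR2HSV)
m=cv2.inRange(hsv,(100,120,60),(125,255,255)); m[:,:345]=0; m[:,460:]=0; m[:150]=0;m[235:]=0
pts=np.argwhere(m)[:,::-1].astype(np.float64)
P=onplane(a,pts,0.012)
r=cv2.minAreaRect(np.float32(P[:,:2]*1000)); print('jig',r, cv2.boxPoints(r))
def heights(u0,u1,v0,v1,lo,hi):
    uu,vv=np.meshgrid(np.arange(u0,u1),np.arange(v0,v1)); q=np.c_[uu.ravel(),vv.ravel()]
    W=bydepth(a,q); k=(W[:,2]>lo)&(W[:,2]<hi); return q[k],W[k]
for lo,hi in((0.025,0.045),(0.045,0.06),(.06,.08)):
    q,W=heights(355,460,165,230,lo,hi)
    m=np.zeros(c.shape[:2],np.uint8); m[q[:,1],q[:,0]]=1
    n,l,s,ce=cv2.connectedComponentsWithStats(m)
    for i in range(1,n):
        if s[i,4]>5:
            k=l[q[:,1],q[:,0]]==i; print(lo,hi,s[i],W[k].mean(0),np.median(W[k,2]))
q,W=heights(200,320,180,260,.1,.3)
m=np.zeros(c.shape[:2],np.uint8); m[q[:,1],q[:,0]]=1
n,l,s,ce=cv2.connectedComponentsWithStats(m)
for i in range(1,n):
    if s[i,4]>20:
        k=l[q[:,1],q[:,0]]==i; print('cam',s[i],W[k].min(0),W[k].max(0),np.median(W[k],0),cv2.minAreaRect(np.float32(W[k,:2]*1000)))
E
```

```text
jig ((526.09130859375, -301.24310302734375), (82.2408447265625, 231.36793518066406), 14.729236602783203) [[ 456.90936 -199.81564]
 [ 515.73505 -423.5804 ]
 [ 595.27325 -402.67056]
 [ 536.4476  -178.90579]]
0.025 0.045 [409 176  36  25 445] [ 0.54090503 -0.35477596  0.02866295] 0.02835334341224467
0.025 0.045 [383 189  25  17 198] [ 0.51934239 -0.27325904  0.03011865] 0.02904200399843851
0.025 0.045 [364 198  11  13  79] [ 0.50153628 -0.2052403   0.03260003] 0.032049814454351386
0.045 0.06 [432 183   5   6  13] [ 0.54395727 -0.37149341  0.0514415 ] 0.05046651042075086
0.045 0.06 [405 191   2   5   7] [ 0.52603962 -0.29693896  0.05337102] 0.053251497120052414
0.045 0.06 [370 197   5  13  13] [ 0.50372145 -0.21222256  0.05285188] 0.052057714620867564
0.06 0.08 [403 182  11  22 106] [ 0.52633426 -0.30054214  0.06817546] 0.06843821823488765
0.06 0.08 [434 182   7   6  31] [ 0.54609392 -0.37567866  0.06450204] 0.06455546404547001
0.06 0.08 [371 195   7  15  46] [ 0.50457326 -0.21423893  0.07050976] 0.07118608049348851
cam [200 180   7  10  50] [0.54254948 0.19529692 0.10067471] [0.56396989 0.20902264 0.16093132] [0.55056995 0.1984216  0.12333686] ((551.5592041015625, 200.52548217773438), (10.314654350280762, 22.67535400390625), 70.404296875)
cam [ 223  208   62   35 1396] [0.41322387 0.00663609 0.13242735] [0.48706509 0.141506   0.2376967 ] [0.45458251 0.07300724 0.1788332 ] ((451.5730285644531, 73.38274383544922), (68.15887451171875, 137.72093200683594), 6.360766410827637)
```

View pics/crop1.png

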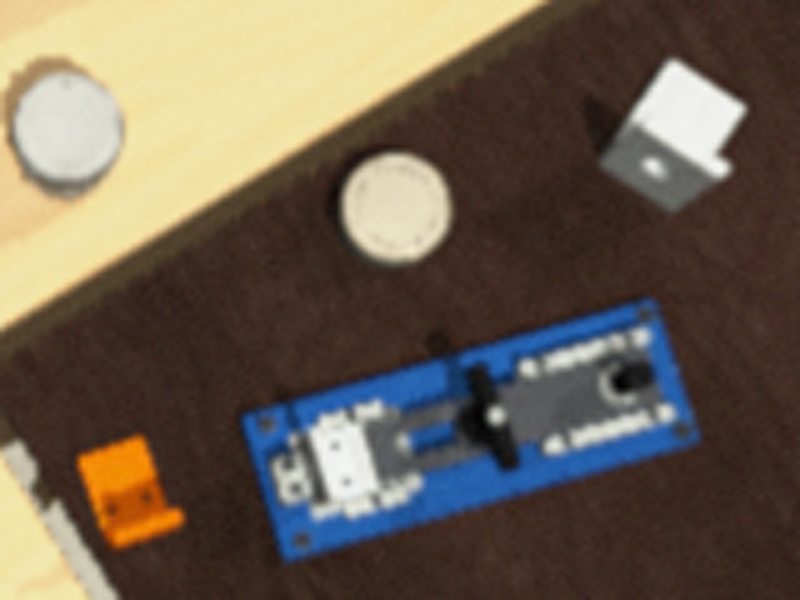

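The crop confirms it: the plain aluminium bracket sits in the jig, with two holes visible on its foot. The larger aluminium one stands loose at the upper right and the orange one at the left. I'm moving up and across at a safe height.

>>> {"name": "apply_moves", "arguments": {
  "rows": [
    {"xyz":[0,0,-42],"turn":[0,0,0.12],"grip":1},
    {"xyz":[0,0,-84],"turn":[0,0,0.24],"grip":1},
    {"xyz":[-10,-10,-122],"turn":[0,0,0.36],"grip":1},
    {"xyz":[-30,-30,-150],"turn":[0,0,0.48],"grip":1},
    {"xyz":[-55,-55,-170],"turn":[0,0,0.6],"grip":1},
    {"xyz":[-82,-82,-180],"turn":[0,0,0.72],"grip":1},
    {"xyz":[-110,-110,-190],"turn":[0,0,0.84],"grip":1},
    {"xyz":[-138,-138,-190],"turn":[0,0,0.96],"grip":1},
    {"xyz":[-166,-166,-190],"turn":[0,0,1.08],"grip":1},
    {"xyz":[-194,-194,-190],"turn":[0,0,1.2],"grip":1},
    {"xyz":[-222,-222,-190],"turn":[0,0,1.32],"grip":1},
    {"xyz":[-250,-250,-190],"turn":[0,0,1.44],"grip":1}
  ]
}}

```text
clock: 1.1
tcp_pos: [0.3692, 0.1763, 0.4212]
orientation: [-0.0, 0.817, 0.577, -0.0]
wrist_force: [0.6, -0.1, 0.5]
finger_gap: 0.0856
grip_force: 0.0
```

```bash
python3 - <<'E'
from h import *
s=env.get_state(); print(s['clock'],s['joint_pos'],s['tcp_pos']); print(axes())
d=grab('wrist'); cv2.imwrite('pics/w1.png',d['color']); print(-d['view'][:3,:3].T@d['view'][:3,3],d['view'][:3,:3])
print(proj(d,[[.45,.0,.18],[.45,.07,.18],[.45,.14,.2]]))
yj=np.array([.2543,-.9672,0]);xj=np.array([-.9672,-.2543,0]);T=np.array([.5263,-.3005,.045])
print(T@np.eye(3), tool(T), tool(T+[0,0,.1]), 'yaw y',np.arctan2(axes()[1,1],axes()[0,1]))
a=load('top')
uu,vv=np.meshgrid(np.arange(215,295),np.arange(195,255)); q=np.c_[uu.ravel(),vv.ravel()];W=bydepth(a,q)
for lo,hi in((.13,.17),(.17,.19),(.19,.21),(.21,.225),(.225,.245)):
    k=(W[:,2]>lo)&(W[:,2]<hi); 
    if k.sum()>5: print(lo,k.sum(),W[k].mean(0),cv2.minAreaRect(np.float32(W[k,:2]*1000)),q[k].min(0),q[k].max(0),np.median(W[k,2]))
E
```

```text
1.1 [2.48688934e-01 5.71746246e-03 1.40609019e-01 1.70571282e+00
 4.42520459e-05 2.15992180e+00] [0.36921811 0.17631435 0.42115718]
[[ 3.33898615e-01  9.42608993e-01 -3.50572338e-05]
 [ 9.42608993e-01 -3.33898614e-01  3.67539899e-05]
 [ 2.29390796e-05 -4.53173702e-05 -9.99999999e-01]]
[0.39546651 0.25279108 0.56356332] [[ 9.43096914e-01 -3.32517774e-01 -3.75884418e-04]
 [-3.15268305e-01 -8.94531669e-01  3.16889554e-01]
 [-1.05707649e-01 -2.98739056e-01 -9.48462371e-01]]
[[429.64686767 265.50228127]
 [415.90923236 216.69317024]
 [404.41989415 166.62255994]]
[ 0.5263 -0.3005  0.045 ] [-386.85149855  307.29559269  378.18726363] [-387.23875911  307.52636249  278.18827976] yaw y -0.3536127841750908
0.13 218 [0.4420185  0.06953277 0.1625277 ] ((449.4098205566406, 72.48548126220703), (64.41957092285156, 135.88519287109375), 5.8294596672058105) [224 208] [284 242] 0.16477273766121703
0.17 1083 [0.45693494 0.0691905  0.17871287] ((452.54541015625, 73.53890228271484), (66.2405014038086, 137.6387481689453), 6.446783065795898) [223 208] [283 242] 0.1796001875830008
0.19 24 [0.45599865 0.07263297 0.19647298] ((457.5967712402344, 64.66517639160156), (15.95938777923584, 108.17816162109375), 0.09148535877466202) [230 217] [281 225] 0.19360525117935334
0.21 13 [0.45771613 0.11339873 0.21864791] ((456.6201171875, 114.56095886230469), (6.337846755981445, 16.81071662902832), 75.14590454101562) [229 217] [233 225] 0.21910424756874491
0.225 58 [0.45769121 0.11955289 0.23408254] ((457.7889099121094, 120.22885131835938), (16.87363052368164, 14.608174324035645), 88.2873764038086) [223 217] [231 224] 0.23428092584948854
```

View pics/w1.png

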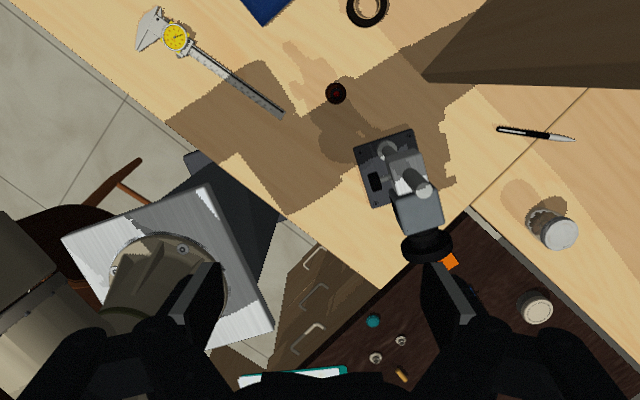

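>>> {"name": "apply_moves", "arguments": {
  "rows": [
    {"xyz":[-32,25,0],"turn":[0,0,0.1],"grip":1},
    {"xyz":[-64,51,0],"turn":[0,0,0.2],"grip":1},
    {"xyz":[-96,76,0],"turn":[0,0,0.3],"grip":1},
    {"xyz":[-128,102,0],"turn":[0,0,0.4],"grip":1},
    {"xyz":[-160,127,0],"turn":[0,0,0.5],"grip":1},
    {"xyz":[-192,153,0],"turn":[0,0,0.6],"grip":1},
    {"xyz":[-224,178,0],"turn":[0,0,0.7],"grip":1},
    {"xyz":[-256,204,0],"turn":[0,0,0.8],"grip":1},
    {"xyz":[-285,226,20],"turn":[0,0,0.9],"grip":0.7},
    {"xyz":[-312,248,40],"turn":[0,0,0.93],"grip":0.6},
    {"xyz":[-335,268,65],"turn":[0,0,0.93],"grip":0.6},
    {"xyz":[-355,285,95],"turn":[0,0,0.93],"grip":0.6}
  ]
}}

```text
clock: 2.15
tcp_pos: [0.5226, -0.2535, 0.3255]
orientation: [0.001, 0.988, 0.152, 0.001]
wrist_force: [0.8, 0.2, 0.3]
finger_gap: 0.051
grip_force: 0.0
```

>>> {"name": "apply_moves", "arguments": {
  "rows": [
    {"xyz":[3,-31,35],"turn":[0,0,0],"grip":0.6},
    {"xyz":[3,-36,73],"turn":[0,0,0],"grip":0.6},
    {"xyz":[3,-36,93],"turn":[0,0,0],"grip":0.6},
    {"xyz":[3,-36,93],"turn":[0,0,0],"grip":0.6}
  ]
}}

```text
clock: 2.48
tcp_pos: [0.5105, -0.2133, 0.2271]
orientation: [-0.004, 0.988, 0.153, -0.004]
wrist_force: [-0.7, 0.9, -0.8]
finger_gap: 0.051
grip_force: 0.0
```

The wrist view shows the inspection camera from above: foot (385,168), body (415,200), lens and ring at (428,247), pointing towards the jig. I'm now hovering over the bracket side, so I'll measure here.

```bash
cp wrist.pkl w1.pkl; python3 - <<'E'
from h import *
s=env.get_state(); print(s['joint_pos'],s['tcp_pos']); print(axes())
d=grab('wrist')
yj=np.array([.2543,-.9672,0]);xj=np.array([-.9672,-.2543,0]);K=np.array([.5263,-.3005,0])
im=d['color'].copy()
for P in (K+[0,0,.0695],K+yj*.078+[0,0,.0645],K-yj*.09+[0,0,.072]):
    u=proj(d,P)[0]; print(u); cv2.circle(im,tuple(int(x) for x in u),3,(0,0,255),-1)
cv2.imwrite('pics/w2.png',im)
# camera body from w1
w=load('w1'); uu,vv=np.meshgrid(np.arange(340,470),np.arange(120,275)); q=np.c_[uu.ravel(),vv.ravel()];W=bydepth(w,q)
for lo,hi in((.12,.15),(.15,.17),(.17,.176),(.176,.182),(.182,.19),(.19,.21),(.225,.245)):
    k=(W[:,2]>lo)&(W[:,2]<hi)
    if k.sum()>5: print(lo,k.sum(),W[k].mean(0),cv2.minAreaRect(np.float32(W[k,:2]*1000)),q[k].min(0),q[k].max(0),np.median(W[k,2]))
cv2.imwrite('pics/w1c.png',cv2.resize(w['color'][120:275,340:470],None,fx=4,fy=4,interpolation=cv2.INTER_CUBIC))
E
```

```text
[-5.40969792e-01  2.81778435e-01 -7.49787964e-03  1.29296434e+00
  9.59883129e-05  2.29436768e+00] [ 0.5105174  -0.21333296  0.2270569 ]
[[ 0.95343282  0.3014475  -0.00976054]
 [ 0.30151209 -0.95344363  0.00597561]
 [-0.0075048  -0.00864027 -0.99993451]]
[420.31948552 185.98578441]
[501.87031724 188.74705776]
[320.73522398 181.65022097]
0.12 194 [0.44521994 0.08200019 0.14405014] ((456.09857177734375, 82.36883544921875), (121.14440155029297, 60.35540008544922), 89.7252426147461) [384 148] [445 245] 0.14479610821220204
0.15 934 [0.44071249 0.08548568 0.16226793] ((450.14154052734375, 75.70201110839844), (68.99410247802734, 136.47738647460938), 6.967639446258545) [368 150] [452 260] 0.16328335654734033
0.17 1336 [0.454092   0.09075504 0.17280271] ((456.887451171875, 75.72345733642578), (134.29336547851562, 58.94560623168945), 88.86863708496094) [389 153] [452 262] 0.17273235609009013
0.176 1755 [0.45523654 0.06896187 0.18011144] ((456.6462707519531, 69.23662567138672), (120.92327117919922, 52.1332893371582), 89.14385223388672) [395 168] [451 263] 0.18036234036091997
0.182 414 [0.45523711 0.03199269 0.18565465] ((456.45745849609375, 69.19905853271484), (121.26099395751953, 43.491310119628906), 87.06558227539062) [400 169] [448 263] 0.18595111297514677
0.19 108 [0.45456108 0.12598488 0.19996977] ((452.3249206542969, 72.15565490722656), (116.32135772705078, 15.391756057739258), 85.75359344482422) [406 171] [434 259] 0.19999833691227475
0.225 273 [0.45680857 0.12218146 0.23275218] ((457.1962585449219, 121.57151794433594), (16.778430938720703, 17.677936553955078), 66.82131958007812) [414 179] [432 197] 0.23338398562148358
```

View pics/w2.png

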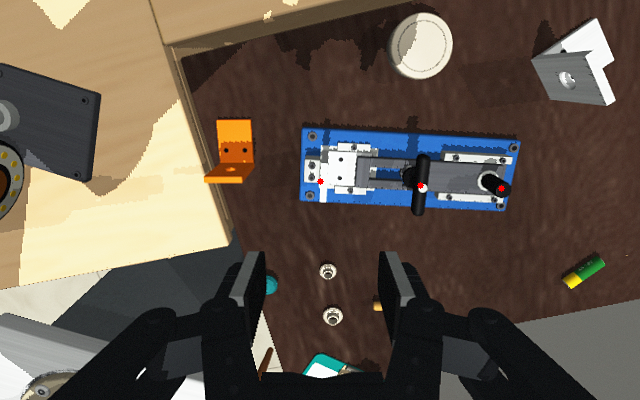

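View pics/w1c.png

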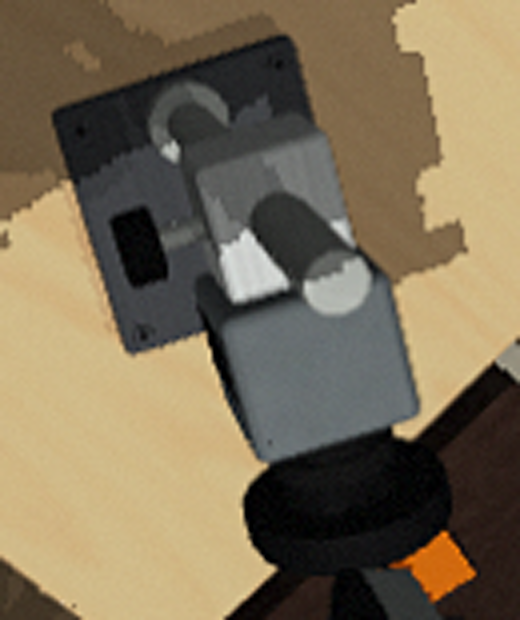

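The red dots land on the knob top (420,186) and the handle top (501,188). The T-bar runs from (424,157) to (418,213). In the crop, the camera body's top corners are (222,325), (385,280), (418,410) and (265,460), and the ring front is around (350,565).

```bash
python3 - <<'E'
from h import *
d=load('wrist'); w=load('w1')
c=np.array([[222,325],[385,280],[418,410],[265,460]])/4+[340,120]
B=onplane(w,c,.1805); print(B.round(4)); print('axis dirs',[(np.degrees(np.arctan2(*(B[i]-B[j])[:2]))) for i,j in((3,0),(2,1))],'mid front',(B[2]+B[3])/2)
F=onplane(w,np.array([[55,110],[292,38],[133,352]])/4+[340,120],.014); print('foot',F.round(4))
# ring/lens in current wrist view
im=d['color']; uu,vv=np.meshgrid(np.arange(0,45),np.arange(120,240)); q=np.c_[uu.ravel(),vv.ravel()];W=bydepth(d,q)
k=W[:,2]>.12; print(k.sum(),W[k].min(0),W[k].max(0)); X=W[k]
for z0 in np.arange(.12,.19,.01):
    kk=abs(X[:,2]-z0)<.005
    if kk.sum()>3: print(z0,kk.sum(),X[kk].mean(0),X[kk].min(0),X[kk].max(0))
uu,vv=np.meshgrid(np.arange(400,445),np.arange(145,225)); q=np.c_[uu.ravel(),vv.ravel()];W=bydepth(d,q)
k=(W[:,2]>.064)&(W[:,2]<.075); print('bar',k.sum(),cv2.minAreaRect(np.float32(W[k,:2]*1000)),W[k].mean(0))
p,r=onplane(d,[[424,157],[418,213]],.0695); print('bar pts',p,r,np.arctan2(*(r-p)[1::-1]))
uu,vv=np.meshgrid(np.arange(485,515),np.arange(165,200)); q=np.c_[uu.ravel(),vv.ravel()];W=bydepth(d,q)
k=(W[:,2]>.058)&(W[:,2]<.075); print('handle',k.sum(),cv2.minAreaRect(np.float32(W[k,:2]*1000)),W[k].mean(0))
e=cv2.inRange(cv2.cvtColor(im,cv2.COLOR_BGR2HSV),(100,120,50),(125,255,255)); e[:,:290]=0;e[:110]=0;e[230:]=0;e[:,530:]=0
P=onplane(d,np.argwhere(e)[:,::-1],.012); print('jig',cv2.minAreaRect(np.float32(P[:,:2]*1000)))
uu,vv=np.meshgrid(np.arange(310,345),np.arange(140,215)); q=np.c_[uu.ravel(),vv.ravel()];W=bydepth(d,q)
k=(W[:,2]>.066)&(W[:,2]<.08); print('br',k.sum(),cv2.minAreaRect(np.float32(W[k,:2]*1000)),W[k].mean(0))
E
```

```text
[[0.4321 0.0972 0.1805]
 [0.4807 0.0947 0.1805]
 [0.4807 0.0514 0.1805]
 [0.4329 0.051  0.1805]]
axis dirs [np.float64(179.09022581789938), np.float64(-179.90308559027406)] mid front [0.45676431 0.05116881 0.1805    ]
foot [[0.4096 0.1394 0.014 ]
 [0.5066 0.1358 0.014 ]
 [0.4093 0.0304 0.014 ]]
1414 [ 0.4253519  -0.18984302  0.12415744] [0.5885204  0.01071561 0.36884952]
0.12 10 [0.45397001 0.00829757 0.12466478] [0.44611741 0.0078258  0.12415744] [0.46347625 0.00897397 0.1249947 ]
0.13 428 [0.4564144  0.00760419 0.13090639] [0.43132852 0.00547179 0.12504634] [0.47937616 0.0101505  0.13498144]
0.14 742 [0.4574241  0.00730973 0.14022244] [0.4253519  0.00509459 0.13501307] [0.48581786 0.01071561 0.14499902]
0.15000000000000002 207 [0.45948147 0.00659422 0.14643482] [0.42658663 0.00467342 0.14501317] [0.48601506 0.00845992 0.14897397]
bar 723 ((525.9884643554688, -302.67010498046875), (56.90797424316406, 11.52370548248291), 16.240385055541992) [ 0.52701118 -0.30136159  0.06846103]
bar pts [ 0.55197295 -0.29322416  0.0695    ] [ 0.50138611 -0.30869186  0.0695    ] -2.8448549630418842
handle 241 ((545.1693725585938, -377.14154052734375), (15.148656845092773, 14.699138641357422), 35.864498138427734) [ 0.54562537 -0.37636181  0.06342998]
jig ((526.23681640625, -302.1636657714844), (80.47521209716797, 228.9456329345703), 14.728236198425293)
br 273 ((503.53912353515625, -215.6764678955078), (36.3869514465332, 5.95248556137085), 15.150835990905762) [ 0.50457555 -0.21541031  0.07157219]
```

>>> {"name": "apply_moves", "arguments": {
  "rows": [
    {"xyz":[-6,42,20],"turn":[0,0,0.02],"grip":0.5},
    {"xyz":[-12,80,40],"turn":[0,0,0.02],"grip":0.5},
    {"xyz":[-12,90,75],"turn":[0,0,0.02],"grip":0.5},
    {"xyz":[-12,90,110],"turn":[0,0,0.02],"grip":0.5},
    {"xyz":[-12,90,130],"turn":[0,0,0.02],"grip":0.5},
    {"xyz":[-12,90,130],"turn":[0,0,0.02],"grip":0.5},
    {"xyz":[-12,90,130],"turn":[0,0,0.02],"grip":0.5}
  ]
}}

```text
clock: 3.12
tcp_pos: [0.53, -0.3057, 0.1044]
orientation: [0.0, 0.99, 0.142, 0.0]
wrist_force: [0.6, 0.5, -0.1]
finger_gap: 0.0425
grip_force: 0.0
```

```bash
python3 - <<'E'
from h import *
print(axes()); print(tool([.5263,-.302,.045])); s=env.get_state();print(s['tcp_pos'],s['joint_pos'],s['finger_gap'])
E
```

```text
[[ 9.59505058e-01  2.81691237e-01  3.00913739e-04]
 [ 2.81691289e-01 -9.59505079e-01 -1.44413196e-04]
 [ 2.48048329e-04  2.23329971e-04 -9.99999944e-01]]
[-2.52789213 -4.56855634 59.39171673]
[ 0.52999458 -0.30566289  0.10439336] [-6.54298980e-01  4.46057735e-01 -7.56459496e-02  1.04876598e+00
  6.85488229e-05  2.20173738e+00] 0.04253102536426603
```

>>> {"name": "apply_moves", "arguments": {
  "rows": [
    {"xyz":[-2.5,-4.5,30],"turn":[0,0,0],"grip":0.5},
    {"xyz":[-2.5,-4.5,58],"turn":[0,0,0],"grip":0.5},
    {"xyz":[-2.5,-4.5,58],"turn":[0,0,0],"grip":0.4},
    {"xyz":[-2.5,-4.5,58],"turn":[0,0,0],"grip":0.2},
    {"xyz":[-2.5,-4.5,58],"turn":[0,0,0],"grip":0},
    {"xyz":[-2.5,-4.5,58],"turn":[0,0,0],"grip":0},
    {"xyz":[-2.5,-4.5,58],"turn":[0,0,0],"grip":0},
    {"xyz":[-2.5,-4.5,58],"turn":[0,0,0],"grip":0}
  ],
  "force": 30
}}

```text
clock: 3.78
tcp_pos: [0.5276, -0.3021, 0.0486]
orientation: [0.001, 0.99, 0.143, 0.002]
wrist_force: [-1.2, 3.4, 7.9]
finger_gap: 0.0102
grip_force: 33.9
```

>>> {"name": "apply_moves", "arguments": {
  "rows": [
    {"xyz":[0,0,-2],"turn":[0,0,-0.12],"grip":0},
    {"xyz":[0,0,-2],"turn":[0,0,-0.24],"grip":0},
    {"xyz":[0,0,-2],"turn":[0,0,-0.36],"grip":0},
    {"xyz":[0,0,-2],"turn":[0,0,-0.48],"grip":0},
    {"xyz":[0,0,-2],"turn":[0,0,-0.6],"grip":0},
    {"xyz":[0,0,-2],"turn":[0,0,-0.72],"grip":0},
    {"xyz":[0,0,-2],"turn":[0,0,-0.84],"grip":0},
    {"xyz":[0,0,-2],"turn":[0,0,-0.96],"grip":0},
    {"xyz":[0,0,-2],"turn":[0,0,-1.08],"grip":0},
    {"xyz":[0,0,-2],"turn":[0,0,-1.2],"grip":0},
    {"xyz":[0,0,-2],"turn":[0,0,-1.32],"grip":0},
    {"xyz":[0,0,-2],"turn":[0,0,-1.36],"grip":0}
  ]
}}

```text
clock: 4.78
tcp_pos: [0.5264, -0.3011, 0.0487]
orientation: [0.0, 0.678, 0.735, 0.001]
wrist_force: [0.2, 2.2, -0.9]
finger_gap: 0.0104
grip_force: 32.9
```

>>> {"name": "apply_moves", "arguments": {
  "rows": [
    {"xyz":[0,0,0],"turn":[0,0,0],"grip":0},
    {"xyz":[0,0,0],"turn":[0,0,0],"grip":0.3},
    {"xyz":[0,0,0],"turn":[0,0,0],"grip":0.5},
    {"xyz":[0,0,0],"turn":[0,0,0],"grip":0.5},
    {"xyz":[0,0,-40],"turn":[0,0,0],"grip":0.5},
    {"xyz":[0,0,-70],"turn":[0,0,0],"grip":0.5},
    {"xyz":[0,0,-80],"turn":[0,0,0],"grip":0.5},
    {"xyz":[0,0,-80],"turn":[0,0,0],"grip":0.5},
    {"xyz":[0,0,-80],"turn":[0,0,0],"grip":0.5}
  ]
}}

```text
clock: 5.53
tcp_pos: [0.5262, -0.3019, 0.1277]
orientation: [0.001, 0.68, 0.733, 0.0]
wrist_force: [0.5, 0.1, -0.5]
finger_gap: 0.0427
grip_force: 0.0
```

```bash
python3 - <<'E'
from h import *
print(axes()); s=env.get_state();print(s['tcp_pos'],s['joint_pos'])
d=grab('top'); cv2.imwrite('pics/t2.png',cv2.resize(d['color'][140:250,330:480],None,fx=5,fy=5,interpolation=cv2.INTER_CUBIC))
d=grab('wrist'); cv2.imwrite('pics/w3.png',d['color'])
H=np.array([.5457,-.3767,.033]); print(tool(H)); print(proj(d,[H,[.5263,-.302,.0695]]))
E
```

```text
[[-0.07443524  0.99722478  0.00145891]
 [ 0.99722498  0.07443703 -0.00121078]
 [-0.00131602  0.00136474 -0.9999982 ]]
[ 0.52621743 -0.30193798  0.12768996] [-6.53135026e-01  4.19431792e-01 -5.69342766e-02  1.09253585e+00
 -7.50321286e-05  8.43156119e-01]
[-77.2820559   15.20637882  92.45573193]
[[341.2315667  291.07693959]
 [324.50676347 219.64287493]]
```

View pics/w3.png

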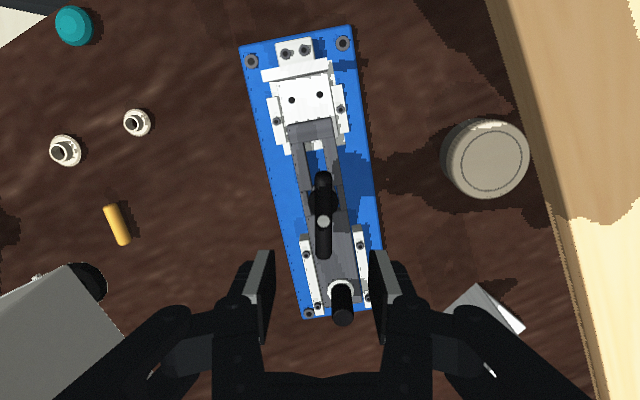

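The wrist view shows the bar lying nearly along the jig, from (324,175) to (323,255), so it's unlocked. The handle is at (342,300) and the bracket is still in place at (297,72). Next I grip the handle.

>>> {"name": "apply_moves", "arguments": {
  "rows": [
    {"xyz":[-38,7,0],"turn":[0,0,-0.1],"grip":0.5},
    {"xyz":[-76,15,5],"turn":[0,0,-0.18],"grip":0.5},
    {"xyz":[-77,15,30],"turn":[0,0,-0.18],"grip":0.5},
    {"xyz":[-77,15,60],"turn":[0,0,-0.18],"grip":0.5},
    {"xyz":[-77,15,88],"turn":[0,0,-0.18],"grip":0.5},
    {"xyz":[-77,15,88],"turn":[0,0,-0.18],"grip":0.5},
    {"xyz":[-77,15,88],"turn":[0,0,-0.18],"grip":0.2},
    {"xyz":[-77,15,88],"turn":[0,0,-0.18],"grip":0},
    {"xyz":[-77,15,88],"turn":[0,0,-0.18],"grip":0},
    {"xyz":[-77,15,88],"turn":[0,0,-0.18],"grip":0}
  ],
  "force": 35
}}

```text
clock: 6.47
tcp_pos: [0.546, -0.3774, 0.0401]
orientation: [-0.0, 0.612, 0.791, -0.001]
wrist_force: [-3.7, -1.4, -4.2]
finger_gap: 0.0146
grip_force: 34.4
```

>>> {"name": "apply_moves", "arguments": {
  "rows": [
    {"xyz":[-6,0,0],"turn":[0,0,0],"grip":0},
    {"xyz":[-12,0,0],"turn":[0,0,0],"grip":0},
    {"xyz":[-18,0,0],"turn":[0,0,0],"grip":0},
    {"xyz":[-24,0,0],"turn":[0,0,0],"grip":0},
    {"xyz":[-29,0,0],"turn":[0,0,0],"grip":0},
    {"xyz":[-32,0,0],"turn":[0,0,0],"grip":0},
    {"xyz":[-34,0,0],"turn":[0,0,0],"grip":0},
    {"xyz":[-34,0,0],"turn":[0,0,0],"grip":0}
  ]
}}

```text
clock: 7.13
tcp_pos: [0.5541, -0.4084, 0.0399]
orientation: [-0.002, 0.611, 0.791, 0.001]
wrist_force: [-7.4, 5.3, 1.8]
finger_gap: 0.0148
grip_force: 35.1
```

>>> {"name": "apply_moves", "arguments": {
  "rows": [
    {"xyz":[0,0,0],"turn":[0,0,0],"grip":0.4},
    {"xyz":[0,0,0],"turn":[0,0,0],"grip":0.5},
    {"xyz":[0,0,0],"turn":[0,0,0],"grip":0.5},
    {"xyz":[0,0,-35],"turn":[0,0,0],"grip":0.6},
    {"xyz":[0,0,-75],"turn":[0,0,0],"grip":0.7},
    {"xyz":[30,0,-100],"turn":[0,0,0],"grip":0.7},
    {"xyz":[70,0,-110],"turn":[0,0,0],"grip":0.7},
    {"xyz":[110,0,-110],"turn":[0,0,0],"grip":0.7},
    {"xyz":[130,0,-110],"turn":[0,0,0],"grip":0.7},
    {"xyz":[130,0,-110],"turn":[0,0,0],"grip":0.7}
  ]
}}

```text
clock: 7.97
tcp_pos: [0.522, -0.2803, 0.1511]
orientation: [0.0, 0.61, 0.792, 0.001]
wrist_force: [0.0, -0.3, 0.2]
finger_gap: 0.0598
grip_force: 0.0
```

```bash
python3 - <<'E'
from h import *
print(axes()); s=env.get_state();print(s['tcp_pos'])
d=grab('wrist'); cv2.imwrite('pics/w4.png',d['color'])
yj=np.array([.2543,-.9672,0]);K=np.array([.5263,-.302,0])
u=proj(d,np.array([.504,-.2155,.072]))[0].astype(int); print(u,proj(d,K+yj*.11+[0,0,.0645]))
uu,vv=np.meshgrid(np.arange(u[0]-60,u[0]+60),np.arange(max(0,u[1]-50),u[1]+50)); q=np.c_[uu.ravel(),vv.ravel()];W=bydepth(d,q)
k=(W[:,2]>.066)&(W[:,2]<.08); r=cv2.minAreaRect(np.float32(W[k,:2]*1000)); print('br',k.sum(),r,W[k].mean(0))
c=np.array(r[0])/1000; print(tool([*c,.055]), tool([.504,-.2155,.055]))
t=grab('top');uu,vv=np.meshgrid(np.arange(420,465),np.arange(165,205)); q=np.c_[uu.ravel(),vv.ravel()];W=bydepth(t,q)
k=(W[:,2]>.058)&(W[:,2]<.075); print('handle',k.sum(),W[k].mean(0), K+yj*.11)
E
```

```text
[[-2.55914363e-01  9.66698166e-01  1.57928047e-03]
 [ 9.66699447e-01  2.55913794e-01  5.56270157e-04]
 [ 1.33585685e-04  1.66904708e-03 -9.99998598e-01]]
[ 0.52203753 -0.28025564  0.15106475]
[321 104] [[320.40715848 353.01994394]]
br 581 ((503.0870056152344, -215.84356689453125), (35.995121002197266, 5.628139019012451), 14.878888130187988) [ 0.50323574 -0.21577325  0.07182808]
[69.76366316 -2.37163313 95.7891057 ] [69.86309386 -1.40121716 95.79093294]
handle 0 [nan nan nan] [ 0.554273 -0.408392  0.      ]<stdin>:10: RuntimeWarning: Mean of empty slice.
  ret = um.true_divide(
```

View pics/w4.png

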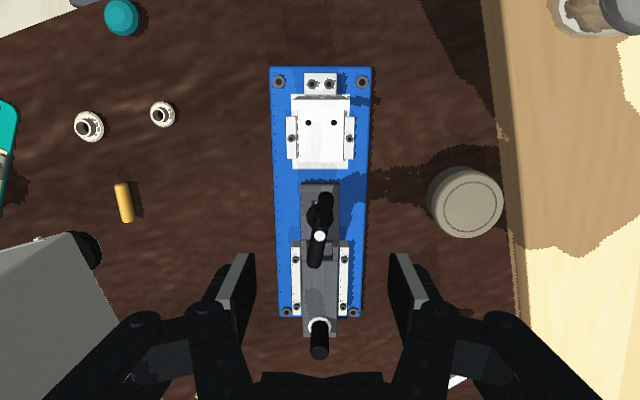

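The strap is back (nose at (320,185), handle at (319,350)), and the bracket with its foot is free at (320,130). Now I grip it across the width near the top.

>>> {"name": "apply_moves", "arguments": {
  "rows": [
    {"xyz":[40,-2,0],"turn":[0,0,0],"grip":0.7},
    {"xyz":[70,-2,10],"turn":[0,0,0],"grip":0.7},
    {"xyz":[70,-2,45],"turn":[0,0,0],"grip":0.7},
    {"xyz":[70,-2,80],"turn":[0,0,0],"grip":0.7},
    {"xyz":[70,-2,108],"turn":[0,0,0],"grip":0.7},
    {"xyz":[70,-2,108],"turn":[0,0,0],"grip":0.6},
    {"xyz":[70,-2,108],"turn":[0,0,0],"grip":0.3},
    {"xyz":[70,-2,108],"turn":[0,0,0],"grip":0.2},
    {"xyz":[70,-2,108],"turn":[0,0,0],"grip":0.2},
    {"xyz":[70,-2,108],"turn":[0,0,0],"grip":0.2}
  ],
  "force": 50
}}

```text
clock: 8.9
tcp_pos: [0.5043, -0.2182, 0.0432]
orientation: [0.002, 0.612, 0.791, 0.0]
wrist_force: [0.1, -0.5, -0.6]
finger_gap: 0.0349
grip_force: 49.8
```

>>> {"name": "apply_moves", "arguments": {
  "rows": [
    {"xyz":[0,0,-10],"turn":[0,0,0],"grip":0.2},
    {"xyz":[0,0,-25],"turn":[0,0,0],"grip":0.2},
    {"xyz":[0,0,-45],"turn":[0,0,0],"grip":0.2},
    {"xyz":[0,0,-65],"turn":[0,0,0],"grip":0.2},
    {"xyz":[0,0,-85],"turn":[0,0,0],"grip":0.2},
    {"xyz":[0,0,-102],"turn":[0,0,0],"grip":0.2},
    {"xyz":[0,0,-112],"turn":[0,0,0],"grip":0.2},
    {"xyz":[0,0,-113],"turn":[0,0,0],"grip":0.2},
    {"xyz":[0,0,-113],"turn":[0,0,0],"grip":0.2}
  ]
}}

```text
clock: 9.65
tcp_pos: [0.5032, -0.2172, 0.1553]
orientation: [0.001, 0.611, 0.791, 0.0]
wrist_force: [-0.7, 0.1, -1.3]
finger_gap: 0.0347
grip_force: 49.9
```

```bash
python3 - <<'E'
from h import *
A=axes(); print(A); s=env.get_state();print(s['tcp_pos'],s['finger_gap'],s['joint_pos'])
d=grab('wrist'); im=d['color'].copy(); c=-d['view'][:3,:3].T@d['view'][:3,3]; print(c)
q=np.argwhere(d['z_map']>0)[:,::-1]; W=bydepth(d,q)
# camera region
k=(W[:,1]>-.02)&(W[:,1]<.05)&(abs(W[:,0]-.456)<.06)&(W[:,2]>.1); print('ring',k.sum())
if k.sum()>10:
    X=W[k]; print(X.min(0),X.max(0)); f=X[X[:,1]<np.percentile(X[:,1],60)]
    print(np.polyfit(f[:,0]-.456,f[:,1],1)); print(q[k].min(0),q[k].max(0))
# bracket: points near tcp
k=(np.linalg.norm(W[:,:2]-s['tcp_pos'][:2],axis=1)<.06)&(W[:,2]>.1)&(W[:,2]<.2); 
L=(W[k]-s['tcp_pos'])@A*1000; print('br',k.sum(),L.min(0),L.max(0),q[k].min(0),q[k].max(0))
cv2.imwrite('pics/w5.png',im)
E
```

```text
[[-0.25233199  0.96763881  0.00192203]
 [ 0.96763954  0.25233428 -0.00106091]
 [-0.00151157  0.00159213 -0.99999759]]
[ 0.50322464 -0.21723968  0.1553404 ] 0.034710314707265516 [-5.54066759e-01  2.93799784e-01 -1.69948384e-01  1.10485548e+00
  1.09089749e-04  7.61638715e-01]
[ 0.48152085 -0.13858751  0.29763439]
ring 0
br 11420 [-48.22689738 -40.74846409 -44.71331813] [13.99247952 39.13730856 30.4119479 ] [204 230] [439 342]
```

View pics/w5.png

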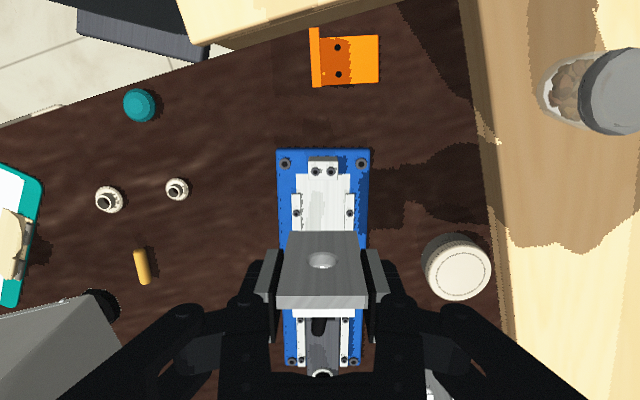

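The bracket is held with its bored face visible and the bore at (322,260). Now I locate the bore relative to the tool.

```bash
python3 - <<'E'
from h import *
A=axes(); t=env.get_state()['tcp_pos']; d=load('wrist')
uu,vv=np.meshgrid(np.arange(290,358),np.arange(238,290)); q=np.c_[uu.ravel(),vv.ravel()];W=bydepth(d,q)
L=(W-t)@A*1000; k=np.hypot(q[:,0]-322,q[:,1]-260)>22
X=L[k]; k=abs(X[:,0]-np.median(X[:,0]))<6; X=X[k]
c,*_=np.linalg.lstsq(np.c_[X[:,1:],np.ones(len(X))],X[:,0],rcond=None); print('x=a y+b z+c',c,len(X),X.min(0),X.max(0))
r=(rays(d,[[322,261]])@d['view'][:3,:3]@A)[0]; o=(-d['view'][:3,:3].T@d['view'][:3,3]-t)@A*1000
n=np.array([1,-c[0],-c[1]]); s=(c[2]-n@o)/(n@r); b=o+r*s; print('bore tool',b,'world',A@b/1000+t)
# target: tool x -> (0,1,0) world; camera y=-y world
f=np.array([.4565,-.1025,.1565]); yaw=np.arctan2(A[1,0],A[0,0])-np.pi/2; print('yaw err from +y',yaw)
T=np.array([[0,1,0],[1,0,0],[0,0,-1]]); tcp=f-T@b/1000; print('tcp target',tcp,'delta tool',(tcp-t)@A*1000)
E
```

```text
x=a y+b z+c [1.27813594e-02 1.03546888e-04 4.11355008e+00] 2013 [  2.8253907  -16.53784873 -28.74554681] [ 5.21792694 17.74826618 19.48013329]
bore tool [ 4.11023099 -0.21460904 -5.56360023] world [ 0.50133394 -0.2129525   0.15979452]
yaw err from +y 0.25500451348286024
tcp target [ 0.45671461 -0.10661023  0.1509364 ] delta tool [118.26923817 -16.56724913   3.28754805]
```

>>> {"name": "apply_moves", "arguments": {
  "rows": [
    {"xyz":[10,-2,0],"turn":[0,0,0.05],"grip":0.2},
    {"xyz":[20,-4,0],"turn":[0,0,0.1],"grip":0.2},
    {"xyz":[35,-7,0],"turn":[0,0,0.15],"grip":0.2},
    {"xyz":[50,-10,0],"turn":[0,0,0.2],"grip":0.2},
    {"xyz":[62,-13,0],"turn":[0,0,0.25],"grip":0.2},
    {"xyz":[70,-16,0],"turn":[0,0,0.255],"grip":0.2},
    {"xyz":[70,-16,0],"turn":[0,0,0.255],"grip":0.2},
    {"xyz":[70,-16,0],"turn":[0,0,0.255],"grip":0.2}
  ]
}}

```text
clock: 10.37
tcp_pos: [0.4693, -0.1531, 0.1537]
orientation: [-0.0, 0.707, 0.708, -0.0]
wrist_force: [0.2, -0.7, -0.7]
finger_gap: 0.0349
grip_force: 49.9
```

```bash
python3 - <<'E'
from h import *
A=axes(); s=env.get_state();t=s['tcp_pos'];print(A,t)
d=grab('wrist'); im=d['color']
q=np.argwhere(d['z_map']>0)[:,::-1]; W=bydepth(d,q)
k=(W[:,1]>-.02)&(W[:,1]<.05)&(abs(W[:,0]-.456)<.06)&(W[:,2]>.1)&(W[:,2]<.2); print('ring',k.sum())
X=W[k]; 
if len(X)>20:
    print(X.min(0),X.max(0),q[k].min(0),q[k].max(0))
    for z0 in np.arange(.12,.19,.01):
        g=X[abs(X[:,2]-z0)<.005]
        if len(g)>20: print(z0.round(3),len(g),'x',g[:,0].min(),g[:,0].max(),'y',g[:,1].min(),np.median(g[:,1]),'slope',np.polyfit(g[:,0],g[:,1],1)[0],'mid y',np.median(g[abs(g[:,0]-.4565)<.008,1]))
f=np.array([.4565,-.1025,.1565]); b=np.array([4.1,-.2,-1.5]); print('delta',(f-t)@A*1000-b)
cv2.imwrite('pics/w6.png',im)
E
```

```text
[[-1.61827512e-03  9.99998449e-01 -6.94800920e-04]
 [ 9.99998661e-01  1.61844273e-03  2.40738368e-04]
 [ 2.41862490e-04 -6.94410409e-04 -9.99999730e-01]] [ 0.46930041 -0.15309322  0.15374141]
ring 0
delta [ 46.51453141 -12.52042461  -1.23751429]
```

View pics/w6.png

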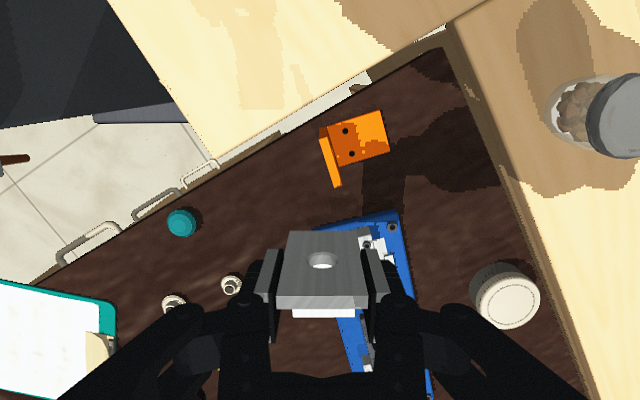

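The bracket is still held square, with the bore at (322,261); the lens isn't in this view. I'm moving the rest of the way to the focus.

>>> {"name": "apply_moves", "arguments": {
  "rows": [
    {"xyz":[10,-4,0],"turn":[0,0,0],"grip":0.2},
    {"xyz":[22,-7,-1],"turn":[0,0,0],"grip":0.2},
    {"xyz":[34,-10,-1],"turn":[0,0,0],"grip":0.2},
    {"xyz":[42,-12,-1],"turn":[0,0,0],"grip":0.2},
    {"xyz":[46,-12,-1],"turn":[0,0,0],"grip":0.2},
    {"xyz":[46,-12,-1],"turn":[0,0,0],"grip":0.2},
    {"xyz":[46,-12,-1],"turn":[0,0,0],"grip":0.2}
  ]
}}

```text
clock: 11.0
tcp_pos: [0.4579, -0.107, 0.1555]
orientation: [0.0, 0.707, 0.707, 0.0]
wrist_force: [0.4, 0.1, -0.1]
finger_gap: 0.035
grip_force: 49.9
```

```bash
python3 - <<'E'
from h import *
A=axes(); s=env.get_state();t=s['tcp_pos'];print(A,t)
w=load('w1')
q=np.argwhere(w['z_map']>0)[:,::-1]; W=bydepth(w,q)
k=(abs(W[:,0]-.456)<.028)&(W[:,1]>.055)&(W[:,1]<.092)&(W[:,2]>.165)&(W[:,2]<.2); B=W[k]
med=np.median(B[:,2]); B=B[abs(B[:,2]-med)<.004]; print('body top',med,len(B),cv2.minAreaRect(np.float32(B[:,:2]*1000)),B.min(0),B.max(0))
for n in('top','side','wrist'):
    d=grab(n); q=np.argwhere(d['z_map']>0)[:,::-1]; W=bydepth(d,q)
    k=(abs(W[:,0]-.456)<.045)&(W[:,1]>-.02)&(W[:,1]<.047)&(W[:,2]>.11)&(W[:,2]<.2); X=W[k]
    print(n,'lens',len(X)); 
    if len(X)>20: print(X.min(0),X.max(0),np.percentile(X,[2,98],axis=0), cv2.minAreaRect(np.float32(X[:,:2]*1000)))
    k=(abs(W[:,0]-.4565)<.03)&(W[:,1]>-.13)&(W[:,1]<-.03)&(W[:,2]>.115)&(W[:,2]<.19); X=W[k]; print(' bracket',len(X),X.min(0) if len(X) else '',X.max(0) if len(X) else '')
E
```

```text
[[-1.09037069e-03  9.99999195e-01  6.49252594e-04]
 [ 9.99999310e-01  1.09065491e-03 -4.37565777e-04]
 [-4.38273535e-04  6.48775036e-04 -9.99999694e-01]] [ 0.45786206 -0.10695021  0.15548061]
body top 0.18051750421537766 1228 ((456.77972412109375, 73.43377685546875), (36.957767486572266, 52.176605224609375), 89.42984008789062) [0.43063088 0.05502416 0.17658978] [0.48305015 0.09193518 0.18289549]
top lens 404
[0.42403743 0.00670022 0.13460455] [0.48669993 0.04657533 0.19157459] [[0.42625532 0.00706758 0.14799435]
 [0.48421857 0.04546431 0.18994668]] ((455.6412658691406, 26.49563980102539), (39.58977127075195, 62.620582580566406), 88.9278335571289)
 bracket 0  
side lens 229
[0.42407581 0.00960451 0.12561766] [0.48601368 0.04582805 0.18964051] [[0.42824289 0.01555629 0.12726566]
 [0.47778252 0.04413149 0.18850855]] ((456.24755859375, 25.854398727416992), (35.23146057128906, 53.859249114990234), 55.55257034301758)
 bracket 0  
wrist lens 35
[0.44947952 0.00692478 0.1255106 ] [0.46460308 0.00817667 0.13165676] [[0.44979355 0.00709675 0.12560717]
 [0.46424768 0.00814018 0.13079965]] ((457.0435791015625, 7.539031982421875), (15.123995780944824, 1.2145479917526245), 0.23013752698898315)
 bracket 8994 [ 0.42650741 -0.12270842  0.12485532] [ 0.48649414 -0.09552814  0.18999401]
```

```bash
python3 -c "
from h import *
s=env.get_state();print(s['qvel'],s['grip_force']);print(ticket.hand_in())"
```

```text
[-0.00488863  0.00115398 -0.00179118 -0.00038253  0.00101867  0.00142952] 49.89533007144928
the job is handed in; nothing more can be done
None
```

The job is handed in, with no verdict shown: the knob was turned about 1.36 rad, the strap pulled back 32 mm and the bracket lifted out, and I measured the bracket held square and steady with its bore on the lens axis, about 110 mm in front of the lens ring.

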